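Close the battery bin on the entry-shelf turntable

ROBOT

A 7-joint arm with a two-finger parallel gripper is mounted at the origin on the work surface. World frame = base frame: x ahead of the robot, y to its left, z up, the work surface at z = 0. Lengths are in m, angles in rad, forces in N, time in s.
With the tool pointing down it reaches from about 0.4 to 0.85 m from the base axis. Payload 4.5 kg.
Tool frame: the origin (TCP) lies on the centre line of the jaws, within the pads' length; the fingertips stand 11 mm ahead of it and the grasp point (between the pads) lies 8 mm behind it; z points along the fingers, y is the direction in which the jaws open and shut (so a half turn about z gives the same grasp; the last joint's range is limited). The gripper opens to 88 mm and grips with 3 to 60 N. Pads are 18 mm wide; open, the fingers measure 123 mm over their backs; the gripper's body (75 mm by 187 mm) begins 45 mm behind the grasp point.
Start: joints at [-1.071, 0.689, -0.195, 1.565, 0.157, 0.902, -0.215], TCP at [0.281, 0.558, 0.25] pointing down, gripper open.
Joint ranges: [-3.01, 3.01], [-0.46, 2.08], [-1.47, 1.51], [0.13, 2.56], [-1, 4.14], [0.04, 2.09], [-2.66, 2.66]. Speed limits (rad/s): [2.57, 2.57, 3.14, 3.14, 3.14, 3.14, 3.14].

INTERFACE

Orientations are given as a unit quaternion [x, y, z, w].
In Python, from plant import r, snapshot gives the robot as it stands.
- The arm moves only by the tool drive_tool, never from a script. Its argument "commands" is a list of rows, each an object of numbers: "wx", "wy", "wz": the turn, a rotation vector about the tool's x, y, z in rad; "dx", "dy", "dz": the shift along the tool's x, y, z in m; "claw": the opening, from 0 (shut) to 1 (fully open). A call has 1 to 12 rows; each row shifts and turns the commanded pose from where the row before left it, along the tool's axes as they then stand; what a row does not reach is not made up. A row lasts 1/10 s, in which the tool goes at most 50 mm and 8.59 degrees, less where a joint would pass 70% of its speed; a pose out of reach is approached as far as the arm can. A call is refused whole if a number of a shift passes 0.05 or a number of a turn 0.15, either way. A call with a gripper value outside its range is refused whole. The fingers move at their own pace and stop on an object; "grip_force" is the grip in N (left out, the last holds). Time passes only in rows, so rows that do not move let the fingers close. It gives the time, the measured TCP pose, the force and the opening at its end, in the units of the state.
- r.get_state(): the state, without advancing time (a new reading comes with each control period).
- snapshot(name): name is "side" or "top" or "wrist"; returns a dict with "color" (480x640x3 uint8, red, green, blue), "fx", "fy", "cx", "cy" (pixels), "world_to_cam" (4x4, takes a point from world to camera coordinates); the wrist camera has in their place "T_tool_cam" (4x4, takes a point from camera to tool coordinates, whose origin is the TCP and whose axes are the flange's). Camera axes: x right, y up, looking along -z (the intrinsics and any distortion apply to the point x, -y, -z); pixel columns grow to the right and rows downward; lengths in m; the calibration is good to about 2 mm. A picture is of the moment at which its call begins: read the wrist's pose just before it. There is no depth.
- r.finish_job(): hands the job in, once; it reports no verdict.
The state is a dict: "clock": time; "q": joint angles; "qd": joint speeds; "joint_torque": joint torques, N m; "tool_pos": TCP position; "eef_rot": TCP orientation; "contact_force": force on the tool from outside, world axes, zero at the start; "moment": the same for the moment, N m; "opening": opening from 0.0 (shut) to 1.0 (fully open).
Only numpy, scipy, OpenCV 4.12 (cv2) and the standard library are available. Lean on these libraries where they do the work, as an engineer would, in place of code of your own. Each camera call takes 0.05 s, during which the arm holds its last target. There are 200 camera calls.

TASK

The jar is full, so the spent batteries now go in the turntable organiser. First turn the organiser until the bin that already holds a battery is in line with the black pointer tongue of the foot, then put the loose battery in that bin, and close the bin with the cover plate: tilt its oblong eye past the wide head of the centre stud and level it, so that the eye is centred under the head and the disc lies flat and centred on the bin's rim and cannot lift off. Leave the other things where they are: what is in the bins stays in, and the jar and pot are not shifted.

Things in the scene. Friction and masses are not known exactly. Their poses are not given: they have to be found in the camera images.
- bin0 (a point): centre of the mouth of one of four identical round bins on the deck, at rim height (77 mm above the shelf). Bin: 80 mm inside diameter, 3 mm wall, inner floor 19 mm above the shelf, centre 75 mm from the stud's axis; bins 0,1,2,3 follow anticlockwise from above, 90 degrees apart. Moves with the deck.
- bin1 (a point): centre of the mouth of one of four identical round bins on the deck, at rim height (77 mm above the shelf). Bin: 80 mm inside diameter, 3 mm wall, inner floor 19 mm above the shelf, centre 75 mm from the stud's axis; bins 0,1,2,3 follow anticlockwise from above, 90 degrees apart. Moves with the deck.
- bin2 (a point): centre of the mouth of one of four identical round bins on the deck, at rim height (77 mm above the shelf). Bin: 80 mm inside diameter, 3 mm wall, inner floor 19 mm above the shelf, centre 75 mm from the stud's axis; bins 0,1,2,3 follow anticlockwise from above, 90 degrees apart. Moves with the deck.
- bin3 (a point): centre of the mouth of one of four identical round bins on the deck, at rim height (77 mm above the shelf). Bin: 80 mm inside diameter, 3 mm wall, inner floor 19 mm above the shelf, centre 75 mm from the stud's axis; bins 0,1,2,3 follow anticlockwise from above, 90 degrees apart. Moves with the deck.
- post0 (a point): point 58 mm above the shelf on the axis of one of four upright round finger posts by the deck's edge (16 mm diameter, top 70 mm above the shelf, 122 mm from the stud's axis); post k stands 45 degrees anticlockwise of bin k. Push or pinch one to turn the deck. Moves with the deck.
- post1 (a point): point 58 mm above the shelf on the axis of one of four upright round finger posts by the deck's edge (16 mm diameter, top 70 mm above the shelf, 122 mm from the stud's axis); post k stands 45 degrees anticlockwise of bin k. Push or pinch one to turn the deck. Moves with the deck.
- post2 (a point): point 58 mm above the shelf on the axis of one of four upright round finger posts by the deck's edge (16 mm diameter, top 70 mm above the shelf, 122 mm from the stud's axis); post k stands 45 degrees anticlockwise of bin k. Push or pinch one to turn the deck. Moves with the deck.
- post3 (a point): point 58 mm above the shelf on the axis of one of four upright round finger posts by the deck's edge (16 mm diameter, top 70 mm above the shelf, 122 mm from the stud's axis); post k stands 45 degrees anticlockwise of bin k. Push or pinch one to turn the deck. Moves with the deck.
- stud (a point): centre of the top of the steel stud standing on the deck's turning axis: a round head 42 mm in diameter, 4 mm thick (93 to 97 mm above the shelf) on a 9 mm neck; below 70 mm the neck widens to a 32 mm boss. The bin rims lie at 77 mm, so a 4 mm plate on the rims has 12 mm of play under the head
- front_mark (a point): point on the organiser's foot (fixed to the shelf), 77 mm up, where a bin's centre lies when that bin is in line with the pointer tongue: a flat black bar 26 mm wide sticking out from under the deck's edge to 185 mm from the stud's axis, roughly towards the robot, in the direction from the stud to this point
- deck (a joint): angle of the grey ABS turntable deck (280 mm diameter, top face 16 mm above the shelf), rad, 0 at the start, growing anticlockwise seen from above; turns freely both ways over more than a full turn and stays where left (about 0.15 N m friction)
- cover_grip (a point): centre of the upright black grip on the cover: a flat 4 mm aluminium plate, 160 g, a disc of 108 mm diameter with a frame on one side round an oblong eye. Grip at the disc's centre, 12 mm along x, 34 mm along y, top 40 mm above the plate's underside; this point is 22 mm above the underside. x runs from grip to eye, z up. Lies flat on the shelf at first
- cover_eye (a point): centre of the rectangular oblong eye in the cover plate (2 mm above the underside), 75 mm from the grip along the cover's x. Eye 38 mm along x, 52 mm along y; bars 12 mm wide beyond it in x and at both sides (far edge 106 mm from the grip, frame 76 mm wide). Level, it is too short for the stud's head; tilted about y by some 30 degrees, far bar low, it goes on one side first
- loose_cell_center (a point): centre of the loose spent battery, a plain steel C cell 26 mm in diameter and 50 mm tall with a small nub on top (68 g); stands upright on the shelf, z up
- old_cell_center (a point): centre (25 mm above its foot) of the spent battery that stands at the start in one of the bins, the same C cell as the loose one; stands about 18 mm outward of the bin's centre
- bulb_center (a point): small frosted reflector bulb, 35 mm wide and 42 mm tall, standing in another bin; point 22 mm above its foot
- bike_light_center (a point): round steel bicycle light, 35 mm wide and 44 mm tall, standing in another bin; point 22 mm above its foot
- padlock_center (a point): brass padlock, 34 x 18 mm and 45 mm tall, standing in another bin; point 22 mm above its foot
- jar: closed amber glass jar full of spent batteries, 84 mm wide, 118 mm tall; origin under its centre
- pot: white ceramic pot with a plant, 100 mm wide, 130 mm tall; origin under its centre
There are look-alikes about, which are no part of the job. Leave any blue look-alike of the part that bears cover_grip alone.

How it is judged:
By the outcome, as a careful person would: the job done as asked, in the order asked, and still so for the second after the job is handed in, with the robot touching nothing.
It also fails if it takes over 72 s, if anything falls off the work surface, if the arm or the gripper's body presses on something with over 40 N, if the wrist force passes 120 N, or if a joint passes its speed limit or range.

## Working session

There is one attempt and no reset: what is moved stays moved. The work goes in short steps, Python scripts to look and compute and a tool call to move; the robot and the scene stay as the last step left them, time stands still between calls to the robot, and variables do not carry over. Pictures are saved under pics/ and viewed, on a budget of 10 in all, crops included, one or two more only if the job needs it, and the job is handed in when it is done.

Besides the shell and the picture viewer there is one more tool, called after ">>>" by a JSON object that holds its "op" and its "data", one argument or row to a line. drive_tool: Moves the arm, as the interface text tells. Its arguments: {"type":"object","properties":{"commands":{"type":"array","items":{"type":"object","properties":{"wx":{"type":"number"},"wy":{"type":"number"},"wz":{"type":"number"},"dx":{"type":"number"},"dy":{"type":"number"},"dz":{"type":"number"},"claw":{"type":"number"}}}},"grip_force":{"type":"number"}},"required":["commands"]}

```bash
ls; mkdir -p pics; python3 - <<'E'
from plant import r, snapshot
import cv2,pickle
s=r.get_state();print(s['clock'],s['tool_pos'],s['eef_rot'],s['opening'])
for n in('side','top'):
    d=snapshot(n);pickle.dump(d,open(n+'0.pkl','wb'));cv2.imwrite(f'pics/{n}0.png',d['color'][:,:,::-1])
    print(n,{k:v for k,v in d.items() if k!='color'})
d=snapshot('wrist');print({k:v for k,v in d.items() if k!='color'})
E
```

```text
pics
0.0 [0.28048957 0.55782649 0.24890412] [ 2.30779355e-01  9.73005663e-01 -9.20718062e-04 -1.46695513e-04] 1.0024580146468125
side {'fx': 484.75244951206736, 'fy': 484.75244951206736, 'cx': 315.52289483741095, 'cy': 239.8059642098943, 'world_to_cam': array([[ 0.97893752, -0.20334675,  0.01820519, -0.47127348],
       [ 0.13806877,  0.72508337,  0.67467853, -0.12490412],
       [-0.15039397, -0.65795456,  0.73788716, -0.97021547],
       [ 0.        ,  0.        ,  0.        ,  1.        ]])}
top {'fx': 484.34682650293917, 'fy': 484.34682650293917, 'cx': 321.2214508781015, 'cy': 239.74948088863803, 'world_to_cam': array([[ 2.84949154e-02, -9.99593412e-01,  1.02444501e-03,
        -1.76992411e-02],
       [ 9.95866665e-01,  2.84770707e-02,  8.62475639e-02,
        -4.74963462e-01],
       [-8.62416699e-02, -1.43740640e-03,  9.96273210e-01,
        -1.12339451e+00],
       [ 0.00000000e+00,  0.00000000e+00,  0.00000000e+00,
         1.00000000e+00]])}
{'fx': 364.91458400352667, 'fy': 364.91458400352667, 'cx': 312.6062126476894, 'cy': 237.41791975375676, 'T_tool_cam': array([[-4.28135323e-04,  9.53678762e-01,  3.00826589e-01,
         7.81188944e-02],
       [ 9.99999832e-01,  2.90877115e-04,  5.01059184e-04,
         2.29243097e-04],
       [ 3.90345932e-04,  3.00826753e-01, -9.53678726e-01,
        -1.34077340e-01],
       [ 0.00000000e+00,  0.00000000e+00,  0.00000000e+00,
         1.00000000e+00]])}
```

View pics/top0.png

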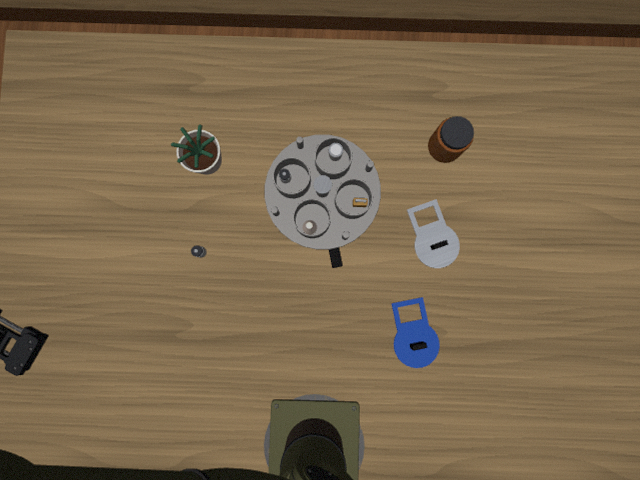

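View pics/side0.png

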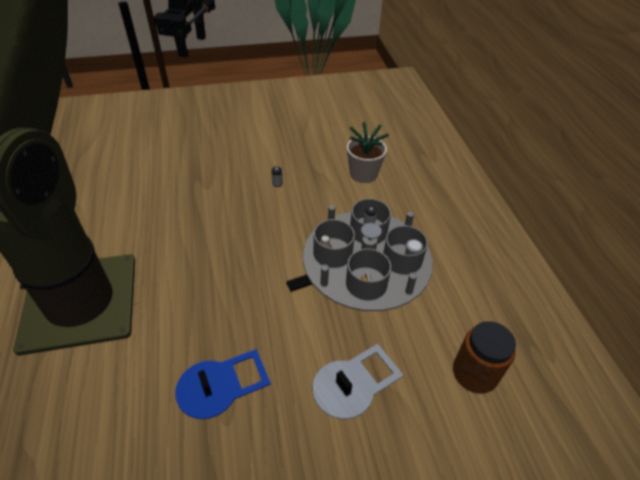

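The top view shows the organiser at about (322,190), the tongue at (336,258), the loose cell at (198,251), the silver cover at (437,245) and the blue look-alike below it. I still have to tell the battery from the bike light in the bins, so I'll zoom in.

```bash
cat > h.py <<'E'
import numpy as np,cv2,pickle
from scipy.spatial.transform import Rotation as R
def ray(d,u,v,T=None):
    c=np.array([(u-d['cx'])/d['fx'],-(v-d['cy'])/d['fy'],-1.])
    if 'world_to_cam' in d: M=np.linalg.inv(d['world_to_cam'])
    else: M=T@d['T_tool_cam']
    return M[:3,3],M[:3,:3]@c
def at(d,u,v,z,T=None):
    o,k=ray(d,u,v,T);return (o+k*(z-o[2])/k[2]).round(4)
def proj(d,p,T=None):
    W=d['world_to_cam'] if 'world_to_cam' in d else np.linalg.inv(T@d['T_tool_cam'])
    c=W@np.append(p,1);return np.array([d['cx']-d['fx']*c[0]/c[2],d['cy']+d['fy']*c[1]/c[2]])
def tool(s):
    T=np.eye(4);T[:3,:3]=R.from_quat(s['eef_rot']).as_matrix();T[:3,3]=s['tool_pos'];return T
def load(n):return pickle.load(open(n,'rb'))
E
python3 - <<'E'
from h import *
t=load('top0.pkl');s=load('side0.pkl')
a=cv2.resize(t['color'][125:275,255:390],(0,0),fx=4,fy=4,interpolation=cv2.INTER_CUBIC)[:,:,::-1]
b=cv2.resize(t['color'][190:280,400:470],(280,360),interpolation=cv2.INTER_CUBIC)[:,:,::-1]
c=cv2.resize(t['color'][230:270,180:220],(240,240),interpolation=cv2.INTER_CUBIC)[:,:,::-1]
o=np.zeros((600,800,3),np.uint8);o[:600,:540]=a[:600,:540];o[:360,540:800]=b[:,:260];o[360:,540:780]=c
cv2.imwrite('pics/z.png',o)
E
```

```text
(no output)
```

View pics/z.png

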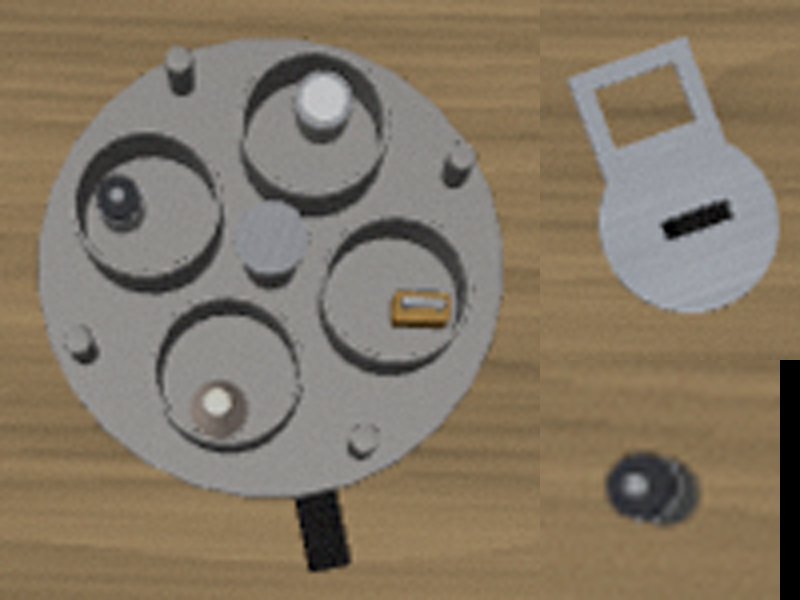

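```bash
python3 - <<'E'
from h import *
t=load('top0.pkl');s=load('side0.pkl')
A=lambda u,v,z:at(t,255+u/4,125+v/4,z)
st=A(271,236,.097);print('stud',st)
ang=lambda p:np.degrees(np.arctan2(p[1]-st[1],p[0]-st[0]))
rad=lambda p:np.hypot(p[1]-st[1],p[0]-st[0])
for n,p in dict(tongue=A(330,568,.005),oldbin=A(150,203,.077),lowbin=A(228,370,.077),topbin=A(314,125,.077),rbin=A(393,288,.077),pA=A(181,55,.07),pB=A(459,155,.07),pC=A(79,339,.07),pD=A(364,436,.07),old=A(121,189,.07)).items():print(n,p,rad(p).round(4),ang(p).round(1))
B=lambda u,v,z:at(t,400+(u-540)/4,190+v/4,z)
g=B(697,217,.04);e=B(645,103,.004)
print('grip',g,'eye',e,np.hypot(*(e-g)[:2]),np.degrees(np.arctan2(e[1]-g[1],e[0]-g[0])))
print('cell',at(t,180+(634-540)/6,230+(484-360)/6,.051))
print('disc', B(689,224,.004))
print(at(s,344,388,.02),at(s,370,231,.097),at(s,277,170,.05))
print(at(t,448+2,138,.06),at(t,198,150,.1))
E
```

```text
stud [ 0.5932 -0.0041  0.097 ]
tongue [ 0.4126 -0.0447  0.005 ] 0.1851 -167.3
oldbin [0.6143 0.0651 0.077 ] 0.0723 73.0
lowbin [0.5201 0.018  0.077 ] 0.0764 163.2
topbin [ 0.6621 -0.0267  0.077 ] 0.0725 -18.2
rbin [ 0.5695 -0.0739  0.077 ] 0.0737 -108.8
pA [0.7028 0.0507 0.07  ] 0.1225 26.6
pB [ 0.6488 -0.1103  0.07  ] 0.1199 -62.4
pC [0.5363 0.1032 0.07  ] 0.1215 117.9
pD [ 0.4856 -0.0599  0.07  ] 0.1212 -152.6
old [0.6235 0.0824 0.07  ] 0.0917 70.7
grip [ 0.4709 -0.2782  0.04  ] eye [ 0.5419 -0.2552  0.004 ] 0.07463243262818123 17.94940299291388
cell [0.4393 0.283  0.051 ]
disc [ 0.4696 -0.2822  0.004 ]
[ 0.4713 -0.2887  0.02  ] [ 0.5913 -0.0059  0.097 ] [0.4419 0.2762 0.05  ]
[ 0.7175 -0.2964  0.06  ] [0.6616 0.2764 0.1   ]
```

Left bin (zoom 121,189) holds the old cell, dark with a nub; the low bin holds the bike light, the top one the bulb and the right one the padlock. The old cell's bin is at about 72.4° and the tongue at −167.3°, so the deck has to turn +120°. I'll pinch the post at 117° and take it round the robot's side. First I move above it.

>>> {"op": "drive_tool", "data": {
  "commands": [
    {"dx": -0.018, "dy": -0.012, "claw": 0.36},
    {"dx": -0.036, "dy": -0.024},
    {"dx": -0.036, "dy": -0.024},
    {"dx": -0.036, "dy": -0.024},
    {"dx": -0.036, "dy": -0.024},
    {"dx": -0.036, "dy": -0.024},
    {"dx": -0.036, "dy": -0.024},
    {"dx": -0.036, "dy": -0.024},
    {"dx": -0.036, "dy": -0.024},
    {"dx": -0.036, "dy": -0.024},
    {"dx": -0.036, "dy": -0.024},
    {"dx": -0.036, "dy": -0.024}
  ],
  "grip_force": 15
}}

```text
validation failed for argument at $.co...
```

```bash
cat > cap.py <<'E'
import sys
from plant import r,snapshot
from h import *
n,name=sys.argv[1:3]
s=r.get_state();d=snapshot(n);d['T']=tool(s);pickle.dump(d,open(name+'.pkl','wb'));cv2.imwrite(f'pics/{name}.png',d['color'][:,:,::-1])
Rm=d['T'][:3,:3]
print(s['clock'],s['tool_pos'].round(4),'yhead',np.degrees(np.arctan2(Rm[1,1],Rm[0,1])).round(2),'z',Rm[:,2].round(4),'q',np.round(s['q'],2),'F',np.round(s['contact_force'],1),s['opening'])
E
python3 cap.py wrist w1
```

```text
0.15 [0.2806 0.558  0.2491] yhead 63.31 z [-5.0e-04 -1.3e-03 -1.0e+00] q [-1.07  0.69 -0.19  1.57  0.16  0.9  -0.22] F [0.6 0.9 0. ] 1.0004256632831687
```

View pics/w1.png

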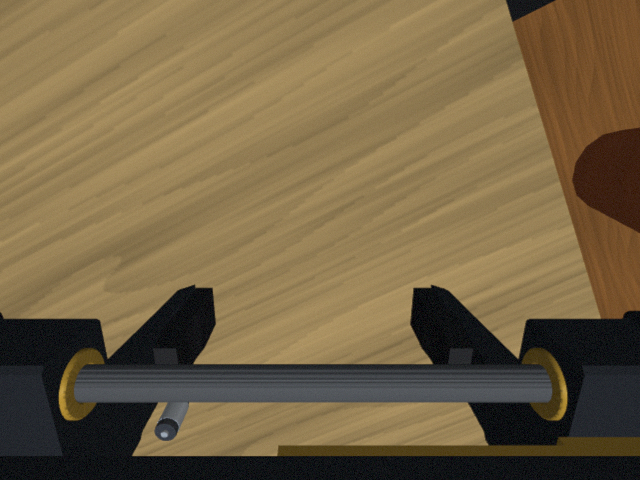

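The move was refused and the picture shows only the bare shelf, plus the loose cell at (167,430). I'll give every row all seven fields.

>>> {"op": "drive_tool", "data": {
  "commands": [
    {"dx": -0.018, "dy": -0.012, "dz": 0.0, "wx": 0.0, "wy": 0.0, "wz": 0.1, "claw": 0.36}
  ],
  "grip_force": 15
}}

```text
clock: 0.3
tool_pos: [0.2888, 0.5419, 0.2494]
eef_rot: [0.278, 0.961, 0.001, -0.002]
contact_force: [-0.2, 0.5, -0.6]
opening: 0.928
```

>>> {"op": "drive_tool", "data": {
  "commands": [
    {"dx": -0.04, "dy": -0.0214, "dz": 0, "wx": 0, "wy": 0, "wz": 0, "claw": 0.36},
    {"dx": -0.04, "dy": -0.0214, "dz": 0.01, "wx": 0, "wy": 0, "wz": 0, "claw": 0.36},
    {"dx": -0.04, "dy": -0.0214, "dz": 0.01, "wx": 0, "wy": 0, "wz": 0, "claw": 0.36},
    {"dx": -0.04, "dy": -0.0214, "dz": 0.01, "wx": 0, "wy": 0, "wz": 0, "claw": 0.36},
    {"dx": -0.04, "dy": -0.0214, "dz": 0.01, "wx": 0, "wy": 0, "wz": 0, "claw": 0.36},
    {"dx": -0.04, "dy": -0.0214, "dz": 0.01, "wx": 0, "wy": 0, "wz": 0, "claw": 0.36},
    {"dx": -0.04, "dy": -0.0214, "dz": 0.01, "wx": 0, "wy": 0, "wz": 0, "claw": 0.36},
    {"dx": -0.04, "dy": -0.0214, "dz": 0.01, "wx": 0, "wy": 0, "wz": 0, "claw": 0.36},
    {"dx": -0.04, "dy": -0.0214, "dz": 0.01, "wx": 0, "wy": 0, "wz": 0, "claw": 0.36},
    {"dx": -0.04, "dy": -0.0214, "dz": 0.01, "wx": 0, "wy": 0, "wz": 0, "claw": 0.36},
    {"dx": -0.04, "dy": -0.0214, "dz": 0.01, "wx": 0, "wy": 0, "wz": 0, "claw": 0.36},
    {"dx": 0, "dy": 0, "dz": 0, "wx": 0, "wy": 0, "wz": 0, "claw": 0.36}
  ]
}}

```text
clock: 1.5
tool_pos: [0.539, 0.0961, 0.1482]
eef_rot: [0.285, 0.959, -0.003, 0.001]
contact_force: [-0.8, -0.1, -0.7]
opening: 0.36
```

```bash
python3 cap.py side s1; python3 - <<'E'
from plant import r
from h import *
s=r.get_state();R_=tool(s)[:3,:3]
print(np.degrees(np.arctan2(R_[1,1],R_[0,1])),s['tool_pos'],s['q'].round(2) if hasattr(s['q'],'round') else s['q'])
print(((np.array([.537,.1042,.052])-s['tool_pos'])@R_).round(4))
E
```

```text
1.5 [0.539  0.0961 0.1482] yhead 56.88 z [-2.0e-04 -5.9e-03 -1.0e+00] q [-0.14  0.74 -0.21  1.89  0.29  0.54  0.45] F [-0.8 -0.1 -0.7] 0.35982609266058485
57.14223771767994 [0.53767802 0.10049385 0.14878928] [-0.14  0.74 -0.21  1.89  0.29  0.54  0.45]
[0.0027 0.003  0.0968]
```

>>> {"op": "drive_tool", "data": {
  "commands": [
    {"dx": 0, "dy": 0, "dz": 0.02, "wx": 0, "wy": 0, "wz": 0, "claw": 0.36},
    {"dx": 0, "dy": 0, "dz": 0.03, "wx": 0, "wy": 0, "wz": 0, "claw": 0.36},
    {"dx": 0, "dy": 0, "dz": 0.027, "wx": 0, "wy": 0, "wz": 0, "claw": 0.36},
    {"dx": 0, "dy": 0, "dz": 0.02, "wx": 0, "wy": 0, "wz": 0, "claw": 0.36},
    {"dx": 0, "dy": 0, "dz": 0, "wx": 0, "wy": 0, "wz": 0, "claw": 0.36},
    {"dx": 0, "dy": 0, "dz": 0, "wx": 0, "wy": 0, "wz": 0, "claw": 0},
    {"dx": 0, "dy": 0, "dz": 0, "wx": 0, "wy": 0, "wz": 0, "claw": 0},
    {"dx": 0, "dy": 0, "dz": 0, "wx": 0, "wy": 0, "wz": 0, "claw": 0}
  ],
  "grip_force": 15
}}

```text
clock: 2.35
tool_pos: [0.5373, 0.1059, 0.054]
eef_rot: [0.279, 0.96, 0.001, 0.001]
contact_force: [-0.6, 0.6, 1.9]
opening: 0.176
```

```bash
python3 - <<'E'
from plant import r
from h import *
s=r.get_state();R_=tool(s)[:3,:3];p=np.array(s['tool_pos'])
print(s['clock'],p,s['opening'],s['contact_force'])
h0=np.degrees(np.arctan2(R_[1,1],R_[0,1]))
C=np.array([.5932,-.0041]);v=p[:2]-C;a0=np.degrees(np.arctan2(v[1],v[0]));print(h0,a0,np.hypot(*v))
N=24
w=np.ones(N);w[:2]=[.4,.7];w[-2:]=[.7,.4];w=w/w.sum()*120.3
a=117.4;h=57.5;q=C+.122*np.array([np.cos(np.radians(a)),np.sin(np.radians(a))])
for i in range(N):
    a+=w[i];q2=C+.122*np.array([np.cos(np.radians(a)),np.sin(np.radians(a))])
    d=q2-q;q=q2
    hy=np.radians(h);print(i,round(d@[-np.sin(hy),np.cos(hy)],4),round(d@[np.cos(hy),np.sin(hy)],4),'wz',round(-np.radians(w[i]/2),4))
    h+=w[i]/2
E
```

```text
2.35 [0.53733399 0.10593693 0.05395556] 0.17587274517024765 [-0.56046852  0.56629073  1.86788326]
57.61534324045843 116.917012475549 0.12340639156726697
0 0.0022 -0.004 wz -0.0189
1 0.0037 -0.0072 wz -0.0331
2 0.0048 -0.0105 wz -0.0473
3 0.0043 -0.0107 wz -0.0473
4 0.0038 -0.0109 wz -0.0473
5 0.0032 -0.0111 wz -0.0473
6 0.0027 -0.0112 wz -0.0473
7 0.0022 -0.0113 wz -0.0473
8 0.0016 -0.0114 wz -0.0473
9 0.0011 -0.0115 wz -0.0473
10 0.0006 -0.0115 wz -0.0473
11 0.0 -0.0115 wz -0.0473
12 -0.0005 -0.0115 wz -0.0473
13 -0.0011 -0.0115 wz -0.0473
14 -0.0016 -0.0114 wz -0.0473
15 -0.0022 -0.0113 wz -0.0473
16 -0.0027 -0.0112 wz -0.0473
17 -0.0032 -0.0111 wz -0.0473
18 -0.0037 -0.0109 wz -0.0473
19 -0.0043 -0.0107 wz -0.0473
20 -0.0048 -0.0105 wz -0.0473
21 -0.0052 -0.0103 wz -0.0473
22 -0.0039 -0.0071 wz -0.0331
23 -0.0023 -0.004 wz -0.0189
```

>>> {"op": "drive_tool", "data": {
  "commands": [
    {"dx": 0.0022, "dy": -0.004, "dz": 0, "wx": 0, "wy": 0, "wz": -0.0189, "claw": 0},
    {"dx": 0.0037, "dy": -0.0072, "dz": 0, "wx": 0, "wy": 0, "wz": -0.0331, "claw": 0},
    {"dx": 0.0048, "dy": -0.0105, "dz": 0, "wx": 0, "wy": 0, "wz": -0.0473, "claw": 0},
    {"dx": 0.0043, "dy": -0.0107, "dz": 0, "wx": 0, "wy": 0, "wz": -0.0473, "claw": 0},
    {"dx": 0.0038, "dy": -0.0109, "dz": 0, "wx": 0, "wy": 0, "wz": -0.0473, "claw": 0},
    {"dx": 0.0032, "dy": -0.0111, "dz": 0, "wx": 0, "wy": 0, "wz": -0.0473, "claw": 0},
    {"dx": 0.0027, "dy": -0.0112, "dz": 0, "wx": 0, "wy": 0, "wz": -0.0473, "claw": 0},
    {"dx": 0.0022, "dy": -0.0113, "dz": 0, "wx": 0, "wy": 0, "wz": -0.0473, "claw": 0},
    {"dx": 0.0016, "dy": -0.0114, "dz": 0, "wx": 0, "wy": 0, "wz": -0.0473, "claw": 0},
    {"dx": 0.0011, "dy": -0.0115, "dz": 0, "wx": 0, "wy": 0, "wz": -0.0473, "claw": 0},
    {"dx": 0.0006, "dy": -0.0115, "dz": 0, "wx": 0, "wy": 0, "wz": -0.0473, "claw": 0},
    {"dx": 0.0, "dy": -0.0115, "dz": 0, "wx": 0, "wy": 0, "wz": -0.0473, "claw": 0}
  ]
}}

```text
clock: 3.55
tool_pos: [0.4699, 0.0023, 0.0536]
eef_rot: [0.018, 1.0, 0.001, -0.0]
contact_force: [-1.1, 2.5, 8.0]
opening: 0.177
```

>>> {"op": "drive_tool", "data": {
  "commands": [
    {"dx": -0.0005, "dy": -0.0115, "dz": 0, "wx": 0, "wy": 0, "wz": -0.0473, "claw": 0},
    {"dx": -0.0011, "dy": -0.0115, "dz": 0, "wx": 0, "wy": 0, "wz": -0.0473, "claw": 0},
    {"dx": -0.0016, "dy": -0.0114, "dz": 0, "wx": 0, "wy": 0, "wz": -0.0473, "claw": 0},
    {"dx": -0.0022, "dy": -0.0113, "dz": 0, "wx": 0, "wy": 0, "wz": -0.0473, "claw": 0},
    {"dx": -0.0027, "dy": -0.0112, "dz": 0, "wx": 0, "wy": 0, "wz": -0.0473, "claw": 0},
    {"dx": -0.0032, "dy": -0.0111, "dz": 0, "wx": 0, "wy": 0, "wz": -0.0473, "claw": 0},
    {"dx": -0.0037, "dy": -0.0109, "dz": 0, "wx": 0, "wy": 0, "wz": -0.0473, "claw": 0},
    {"dx": -0.0043, "dy": -0.0107, "dz": 0, "wx": 0, "wy": 0, "wz": -0.0473, "claw": 0},
    {"dx": -0.0048, "dy": -0.0105, "dz": 0, "wx": 0, "wy": 0, "wz": -0.0473, "claw": 0},
    {"dx": -0.0052, "dy": -0.0103, "dz": 0, "wx": 0, "wy": 0, "wz": -0.0473, "claw": 0},
    {"dx": -0.0039, "dy": -0.0071, "dz": 0, "wx": 0, "wy": 0, "wz": -0.0331, "claw": 0},
    {"dx": -0.0023, "dy": -0.004, "dz": 0, "wx": 0, "wy": 0, "wz": -0.0189, "claw": 0}
  ]
}}

```text
clock: 4.75
tool_pos: [0.5265, -0.1072, 0.0532]
eef_rot: [-0.241, 0.971, -0.0, -0.001]
contact_force: [-2.5, 1.4, 7.5]
opening: 0.173
```

>>> {"op": "drive_tool", "data": {
  "commands": [
    {"dx": 0, "dy": 0, "dz": 0, "wx": 0, "wy": 0, "wz": 0, "claw": 0},
    {"dx": 0, "dy": 0, "dz": 0, "wx": 0, "wy": 0, "wz": 0, "claw": 0},
    {"dx": 0, "dy": 0, "dz": 0, "wx": 0, "wy": 0, "wz": 0, "claw": 0}
  ]
}}

```text
clock: 5.05
tool_pos: [0.5268, -0.1075, 0.0533]
eef_rot: [-0.24, 0.971, -0.001, -0.001]
contact_force: [-0.2, -0.1, 5.1]
opening: 0.17
```

```bash
python3 cap.py side s2
```

```text
5.05 [ 0.5268 -0.1075  0.0533] yhead 117.81 z [-7.0e-04 -1.7e-03 -1.0e+00] q [ 0.37  0.92 -0.43  1.95  0.86  0.46  1.35] F [-0.2 -0.1  5.1] 0.16976049046100636
```

>>> {"op": "drive_tool", "data": {
  "commands": [
    {"dx": 0, "dy": 0, "dz": 0, "wx": 0, "wy": 0, "wz": 0, "claw": 0.36},
    {"dx": 0, "dy": 0, "dz": 0, "wx": 0, "wy": 0, "wz": 0, "claw": 0.36},
    {"dx": 0, "dy": 0, "dz": -0.02, "wx": 0, "wy": 0, "wz": 0, "claw": 0.36},
    {"dx": 0, "dy": 0, "dz": -0.04, "wx": 0, "wy": 0, "wz": 0, "claw": 0.36},
    {"dx": 0, "dy": 0, "dz": -0.04, "wx": 0, "wy": 0, "wz": 0.13, "claw": 0.6},
    {"dx": 0, "dy": 0, "dz": 0, "wx": 0, "wy": 0, "wz": 0.134, "claw": 0.6}
  ]
}}

```text
clock: 5.7
tool_pos: [0.5299, -0.1062, 0.1567]
eef_rot: [-0.107, 0.994, -0.0, 0.004]
contact_force: [1.0, 0.4, 0.4]
opening: 0.518
```

>>> {"op": "drive_tool", "data": {
  "commands": [
    {"dx": 0, "dy": 0.02, "dz": 0, "wx": 0, "wy": 0, "wz": 0, "claw": 0.6},
    {"dx": 0, "dy": 0.04, "dz": 0, "wx": 0, "wy": 0, "wz": 0, "claw": 0.6},
    {"dx": 0, "dy": 0.04, "dz": 0, "wx": 0, "wy": 0, "wz": 0, "claw": 0.6},
    {"dx": 0, "dy": 0.04, "dz": 0, "wx": 0, "wy": 0, "wz": 0, "claw": 0.6},
    {"dx": 0, "dy": 0.04, "dz": 0, "wx": 0, "wy": 0, "wz": 0, "claw": 0.6},
    {"dx": 0, "dy": 0.04, "dz": 0, "wx": 0, "wy": 0, "wz": 0, "claw": 0.6},
    {"dx": 0, "dy": 0.04, "dz": 0, "wx": 0, "wy": 0, "wz": 0, "claw": 0.6},
    {"dx": 0, "dy": 0.04, "dz": 0, "wx": 0, "wy": 0, "wz": 0, "claw": 0.6},
    {"dx": 0, "dy": 0.04, "dz": 0, "wx": 0, "wy": 0, "wz": 0, "claw": 0.6},
    {"dx": 0, "dy": 0.04, "dz": 0, "wx": 0, "wy": 0, "wz": 0, "claw": 0.6},
    {"dx": 0, "dy": 0.017, "dz": 0, "wx": 0, "wy": 0, "wz": 0, "claw": 0.6},
    {"dx": 0, "dy": 0, "dz": 0, "wx": 0, "wy": 0, "wz": 0, "claw": 0.6}
  ]
}}

```text
clock: 6.9
tool_pos: [0.4396, 0.2843, 0.1527]
eef_rot: [-0.113, 0.994, 0.001, -0.0]
contact_force: [0.4, -0.6, -0.0]
opening: 0.601
```

>>> {"op": "drive_tool", "data": {
  "commands": [
    {"dx": 0, "dy": 0, "dz": 0, "wx": 0, "wy": 0, "wz": 0, "claw": 0.6},
    {"dx": 0, "dy": 0, "dz": 0, "wx": 0, "wy": 0, "wz": 0, "claw": 0.6}
  ]
}}

```text
clock: 7.1
tool_pos: [0.4416, 0.2786, 0.1524]
eef_rot: [-0.109, 0.994, -0.001, -0.0]
contact_force: [-0.0, 0.2, 0.7]
opening: 0.595
```

```bash
python3 cap.py top t2;python3 cap.py side s2; python3 - <<'E'
from h import *
t=load('t2.pkl')
a=cv2.resize(t['color'][125:275,255:390],(0,0),fx=4,fy=4,interpolation=cv2.INTER_CUBIC)[:,:,::-1]
s=load('s2.pkl')
b=cv2.resize(s['color'][130:230,225:290],(260,400),interpolation=cv2.INTER_CUBIC)[:,:,::-1]
o=np.zeros((600,800,3),np.uint8);o[:,:540]=a;o[:400,540:]=b
cv2.imwrite('pics/z2.png',o)
E
```

```text
7.1 [0.4416 0.2786 0.1524] yhead 102.47 z [-4.0e-04 -2.5e-03 -1.0e+00] q [-0.39  0.73 -0.43  1.96  0.55  0.57  0.6 ] F [-0.   0.2  0.7] 0.5952175603021258
7.15 [0.4416 0.2787 0.1525] yhead 102.46 z [-3.0e-04 -2.1e-03 -1.0e+00] q [-0.39  0.73 -0.43  1.96  0.55  0.57  0.6 ] F [0.1 0.1 0.3] 0.5999314363081026
```

View pics/z2.png

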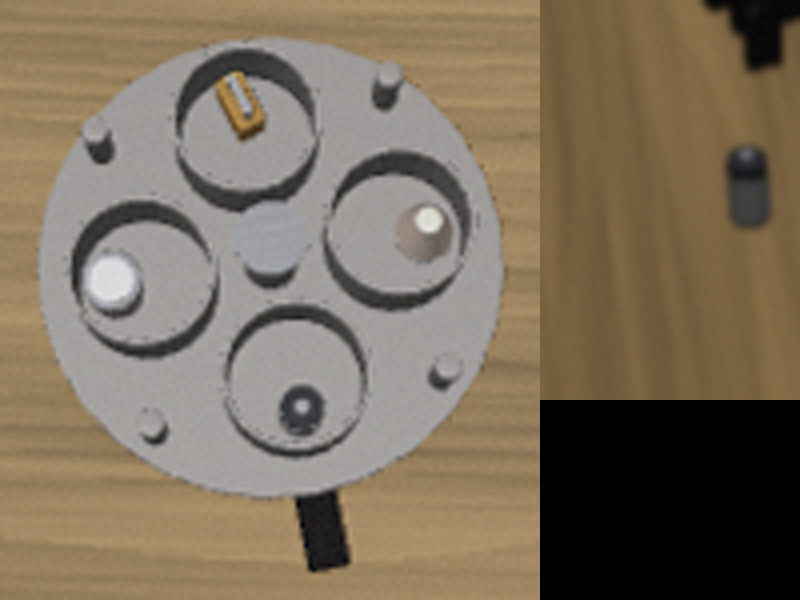

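```bash
python3 - <<'E'
from h import *
t=load('t2.pkl');s=load('s2.pkl')
A=lambda u,v,z:at(t,255+u/4,125+v/4,z)
st=A(271,236,.097)
ang=lambda p:np.degrees(np.arctan2(p[1]-st[1],p[0]-st[0]))%360
for p in [(388,67),(96,131),(152,417),(447,357)]:
    q=A(*p,.07);print(q,ang(q).round(1),(ang(q)%90).round(1),np.hypot(*(q-st)[:2]).round(4))
for p,z in [((318,492),.005),((330,568),.005),((298,379),.077),((302,407),.07)]: print(A(*p,z),ang(A(*p,z)).round(1))
# tongue dark pixel axis
g=t['color'].astype(int).max(2)
m=(g<45);m[:247]=0;m[270:]=0;m[:,:325]=0;m[:,345:]=0
ys,xs=np.nonzero(m);P=np.array([at(t,x,y,.005)[:2] for x,y in zip(xs,ys)])
c=P.mean(0);u,sv,vt=np.linalg.svd(P-c);print('tongue centroid',c,ang(c).round(2),'axis',np.degrees(np.arctan2(vt[0,1],vt[0,0])),len(xs))
print(at(s,277,183.75,0),at(s,277,170,.05))
E
```

```text
[ 0.6991 -0.0685  0.07  ] 328.7 58.7 0.1239
[0.6568 0.0979 0.07  ] 58.1 58.1 0.1202
[0.493  0.0603 0.07  ] 147.3 57.3 0.1191
[ 0.532  -0.1059  0.07  ] 239.0 59.0 0.1188
[ 0.4577 -0.0364  0.005 ] 193.4
[ 0.4126 -0.0447  0.005 ] 192.7
[ 0.5161 -0.0216  0.077 ] 192.8
[ 0.5011 -0.0244  0.07  ] 192.4
tongue centroid [ 0.43518448 -0.03843908] 192.26 axis -167.74225538442084 174
[0.441  0.2833 0.    ] [0.4419 0.2762 0.05  ]
```

The deck agrees with the tongue within about 1° (posts 193.3°, TCP 192.3°, tongue 192.3°). All the contents stayed in. Next I grasp the cell.

>>> {"op": "drive_tool", "data": {
  "commands": [
    {"dx": 0, "dy": 0.002, "dz": 0.03, "wx": 0, "wy": 0, "wz": 0, "claw": 0.6},
    {"dx": 0, "dy": 0, "dz": 0.04, "wx": 0, "wy": 0, "wz": 0, "claw": 0.6},
    {"dx": 0, "dy": 0, "dz": 0.03, "wx": 0, "wy": 0, "wz": 0, "claw": 0.6},
    {"dx": 0, "dy": 0, "dz": 0.017, "wx": 0, "wy": 0, "wz": 0, "claw": 0.6},
    {"dx": 0, "dy": 0, "dz": 0, "wx": 0, "wy": 0, "wz": 0, "claw": 0.6},
    {"dx": 0, "dy": 0, "dz": 0, "wx": 0, "wy": 0, "wz": 0, "claw": 0.1},
    {"dx": 0, "dy": 0, "dz": 0, "wx": 0, "wy": 0, "wz": 0, "claw": 0.1},
    {"dx": 0, "dy": 0, "dz": 0, "wx": 0, "wy": 0, "wz": 0, "claw": 0.1},
    {"dx": 0, "dy": 0, "dz": 0, "wx": 0, "wy": 0, "wz": 0, "claw": 0.1}
  ],
  "grip_force": 15
}}

```text
clock: 8.1
tool_pos: [0.4413, 0.2834, 0.0367]
eef_rot: [-0.11, 0.994, 0.001, 0.001]
contact_force: [-0.2, -0.2, 2.8]
opening: 0.287
```

```bash
python3 cap.py side s3
```

```text
8.1 [0.4413 0.2834 0.0367] yhead 102.6 z [ 0.0014  0.0012 -1.    ] q [-0.52  0.92 -0.24  2.    0.7   0.3   0.45] F [-0.2 -0.2  2.8] 0.2869916015880082
```

>>> {"op": "drive_tool", "data": {
  "commands": [
    {"dx": 0, "dy": 0, "dz": -0.02, "wx": 0, "wy": 0, "wz": 0, "claw": 0.1},
    {"dx": 0, "dy": 0, "dz": -0.04, "wx": 0, "wy": 0, "wz": 0, "claw": 0.1},
    {"dx": 0, "dy": -0.02, "dz": -0.04, "wx": 0, "wy": 0, "wz": 0, "claw": 0.1},
    {"dx": -0.003, "dy": -0.04, "dz": -0.02, "wx": 0, "wy": 0, "wz": 0, "claw": 0.1},
    {"dx": -0.003, "dy": -0.04, "dz": 0, "wx": 0, "wy": 0, "wz": 0, "claw": 0.1},
    {"dx": -0.003, "dy": -0.04, "dz": 0, "wx": 0, "wy": 0, "wz": 0, "claw": 0.1},
    {"dx": -0.003, "dy": -0.04, "dz": 0, "wx": 0, "wy": 0, "wz": 0, "claw": 0.1},
    {"dx": -0.003, "dy": -0.04, "dz": 0, "wx": 0, "wy": 0, "wz": 0, "claw": 0.1},
    {"dx": -0.003, "dy": -0.04, "dz": 0, "wx": 0, "wy": 0, "wz": 0, "claw": 0.1},
    {"dx": -0.003, "dy": -0.034, "dz": 0, "wx": 0, "wy": 0, "wz": 0, "claw": 0.1},
    {"dx": -0.0024, "dy": -0.02, "dz": 0, "wx": 0, "wy": 0, "wz": 0, "claw": 0.1},
    {"dx": 0, "dy": 0, "dz": 0, "wx": 0, "wy": 0, "wz": 0, "claw": 0.1}
  ]
}}

```text
clock: 9.35
tool_pos: [0.5325, -0.0226, 0.1555]
eef_rot: [-0.106, 0.994, -0.001, -0.0]
contact_force: [0.3, 0.7, -1.4]
opening: 0.288
```

>>> {"op": "drive_tool", "data": {
  "commands": [
    {"dx": 0, "dy": 0, "dz": 0, "wx": 0, "wy": 0, "wz": 0, "claw": 0.1},
    {"dx": 0, "dy": 0, "dz": 0, "wx": 0, "wy": 0, "wz": 0, "claw": 0.1}
  ]
}}

```text
clock: 9.55
tool_pos: [0.5317, -0.0163, 0.1559]
eef_rot: [-0.111, 0.994, 0.001, 0.0]
contact_force: [-0.1, -0.5, -0.3]
opening: 0.289
```

```bash
python3 cap.py side s4;python3 - <<'E'
from h import *
s=load('s4.pkl');p=s['T'][:3,3];print(((np.array([.5325,-.0177,.057])-p)@s['T'][:3,:3]).round(4))
o=cv2.resize(s['color'][160:310,270:430],(800,600)[:2] and (640,600),interpolation=cv2.INTER_CUBIC)[:,:,::-1]
cv2.imwrite('pics/z4.png',o)
E
```

```text
9.55 [ 0.5317 -0.0163  0.1559] yhead 102.76 z [ 0.      0.0013 -1.    ] q [ 0.26  0.75 -0.52  1.92  0.61  0.63  1.13] F [-0.1 -0.5 -0.3] 0.2887176798069041
[-0.0005 -0.0017  0.0989]
```

View pics/z4.png

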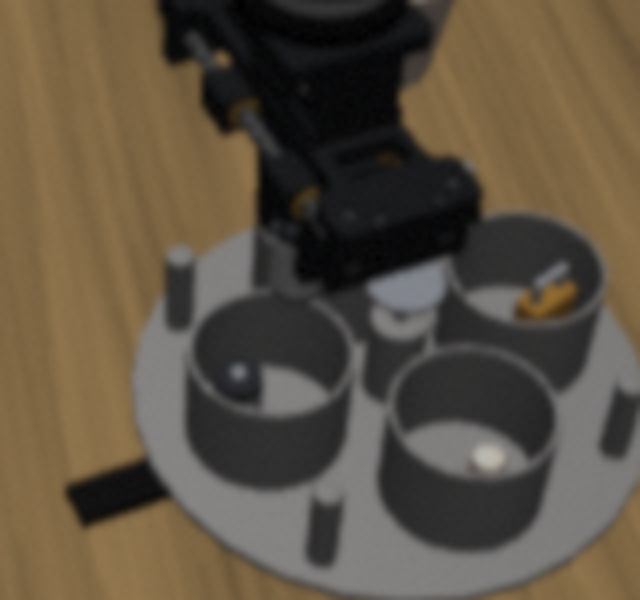

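The view from the side shows the old cell at (240,378) in the aligned bin and the held cell partly visible at (290,260) above the bin. I'll lower it in.

>>> {"op": "drive_tool", "data": {
  "commands": [
    {"dx": 0, "dy": -0.0015, "dz": 0.02, "wx": 0, "wy": 0, "wz": 0, "claw": 0.1},
    {"dx": 0, "dy": 0, "dz": 0.025, "wx": 0, "wy": 0, "wz": 0, "claw": 0.1},
    {"dx": 0, "dy": 0, "dz": 0.02, "wx": 0, "wy": 0, "wz": 0, "claw": 0.1},
    {"dx": 0, "dy": 0, "dz": 0.015, "wx": 0, "wy": 0, "wz": 0, "claw": 0.1},
    {"dx": 0, "dy": 0, "dz": 0.01, "wx": 0, "wy": 0, "wz": 0, "claw": 0.1},
    {"dx": 0, "dy": 0, "dz": 0.008, "wx": 0, "wy": 0, "wz": 0, "claw": 0.1},
    {"dx": 0, "dy": 0, "dz": 0, "wx": 0, "wy": 0, "wz": 0, "claw": 0.1},
    {"dx": 0, "dy": 0, "dz": 0, "wx": 0, "wy": 0, "wz": 0, "claw": 0.1}
  ]
}}

```text
clock: 10.4
tool_pos: [0.5327, -0.0193, 0.0581]
eef_rot: [-0.11, 0.994, 0.0, 0.0]
contact_force: [-0.2, 0.4, -0.0]
opening: 0.287
```

>>> {"op": "drive_tool", "data": {
  "commands": [
    {"dx": 0, "dy": 0.001, "dz": 0.0015, "wx": 0, "wy": 0, "wz": 0, "claw": 0.1},
    {"dx": 0, "dy": 0, "dz": 0, "wx": 0, "wy": 0, "wz": 0, "claw": 0.1},
    {"dx": 0, "dy": 0, "dz": 0, "wx": 0, "wy": 0, "wz": 0, "claw": 0.35},
    {"dx": 0, "dy": 0, "dz": 0, "wx": 0, "wy": 0, "wz": 0, "claw": 0.35},
    {"dx": 0, "dy": 0, "dz": 0, "wx": 0, "wy": 0, "wz": 0, "claw": 0.35}
  ]
}}

```text
clock: 10.9
tool_pos: [0.5323, -0.0187, 0.0564]
eef_rot: [-0.11, 0.994, 0.0, 0.0]
contact_force: [0.4, 0.1, 0.2]
opening: 0.352
```

>>> {"op": "drive_tool", "data": {
  "commands": [
    {"dx": 0, "dy": 0, "dz": -0.01, "wx": 0, "wy": 0, "wz": 0, "claw": 0.35},
    {"dx": 0, "dy": 0, "dz": -0.02, "wx": 0, "wy": 0, "wz": 0, "claw": 0.35},
    {"dx": 0, "dy": 0, "dz": -0.035, "wx": 0, "wy": 0, "wz": 0, "claw": 0.35},
    {"dx": 0, "dy": 0, "dz": -0.04, "wx": 0, "wy": 0, "wz": 0, "claw": 0.35},
    {"dx": 0, "dy": 0, "dz": 0, "wx": 0, "wy": 0, "wz": 0, "claw": 0.35}
  ]
}}

```text
clock: 11.4
tool_pos: [0.535, -0.018, 0.1662]
eef_rot: [-0.11, 0.994, 0.0, 0.005]
contact_force: [0.4, 0.1, 0.3]
opening: 0.351
```

>>> {"op": "drive_tool", "data": {
  "commands": [
    {"dx": 0, "dy": 0, "dz": 0, "wx": 0, "wy": 0, "wz": 0.07, "claw": 0.35},
    {"dx": 0, "dy": 0, "dz": 0, "wx": 0, "wy": 0, "wz": 0.128, "claw": 0.35},
    {"dx": 0, "dy": 0, "dz": 0, "wx": 0, "wy": 0, "wz": 0.128, "claw": 0.35},
    {"dx": 0, "dy": 0, "dz": 0, "wx": 0, "wy": 0, "wz": 0.128, "claw": 0.35},
    {"dx": 0, "dy": 0, "dz": 0, "wx": 0, "wy": 0, "wz": 0.128, "claw": 0.35},
    {"dx": 0, "dy": 0, "dz": 0, "wx": 0, "wy": 0, "wz": 0.128, "claw": 0.35},
    {"dx": 0, "dy": 0, "dz": 0, "wx": 0, "wy": 0, "wz": 0.128, "claw": 0.35},
    {"dx": 0, "dy": 0, "dz": 0, "wx": 0, "wy": 0, "wz": 0.128, "claw": 0.35},
    {"dx": 0, "dy": 0, "dz": 0, "wx": 0, "wy": 0, "wz": 0.128, "claw": 0.35},
    {"dx": 0, "dy": 0, "dz": 0, "wx": 0, "wy": 0, "wz": 0.128, "claw": 0.35},
    {"dx": 0, "dy": 0, "dz": 0, "wx": 0, "wy": 0, "wz": 0.128, "claw": 0.35},
    {"dx": 0, "dy": 0, "dz": 0, "wx": 0, "wy": 0, "wz": 0.128, "claw": 0.35}
  ]
}}

```text
clock: 12.6
tool_pos: [0.5318, -0.0186, 0.1612]
eef_rot: [0.59, 0.807, -0.0, -0.0]
contact_force: [0.2, 0.1, 0.2]
opening: 0.353
```

```bash
cat > fit.py <<'E'
from h import *
from scipy.optimize import minimize
th=np.linspace(0,2*np.pi,72,endpoint=False)
disc=np.c_[.054*np.cos(th),.054*np.sin(th)]
fr=np.array([[.03,-.038],[.106,-.038],[.106,.038],[.03,.038]])
eye=np.array([[.056,-.026],[.094,-.026],[.094,.026],[.056,.026]])
def render(d,x,y,a,z,roi,S=8):
    u0,v0,u1,v1=roi;m=np.zeros(((v1-v0)*S,(u1-u0)*S),np.uint8);c,s=np.cos(a),np.sin(a)
    for P,val in((disc,255),(fr,255),(eye,0)):
        W=np.c_[x+P@[c,-s],y+P@[s,c],np.full(len(P),z)]
        q=np.array([proj(d,w) for w in W])
        cv2.fillPoly(m,[np.round((q+.5-[u0,v0])*S).astype(int)],int(val))
    return cv2.resize(m,(u1-u0,v1-v0),interpolation=cv2.INTER_AREA)/255.
def mask(d,roi):
    u0,v0,u1,v1=roi;c=d['color'][v0:v1,u0:u1].astype(float)
    return np.clip(((c[...,2]-c[...,0])+15)/35,0,1)   # wood is red, silver bluish-grey
if __name__=='__main__':
    views=[(load('top0.pkl'),(400,190,470,280)),(load('side0.pkl'),(300,335,415,425))]
    M=[mask(*v) for v in views]
    cv2.imwrite('pics/m.png',M[0]*255)
    def cost(p,idx):
        return sum((np.abs(render(views[i][0],p[0]/100,p[1]/100,p[2],.004,views[i][1])-M[i])).sum()/M[i].sum() for i in idx)
    for idx in((0,),(1,),(0,1)):
        o=minimize(cost,[47,-28.2,.33],args=(idx,),method='Nelder-Mead',options=dict(initial_simplex=[[47,-28.2,.33],[47.8,-28.2,.33],[47,-27.4,.33],[47,-28.2,.42]],xatol=.01,fatol=1e-4))
        print(idx,o.x[:2]/100,np.degrees(o.x[2]),o.fun)
E
python3 fit.py; python3 cap.py wrist w2; python3 - <<'E'
from h import *
# stud head / deck in both views
for n in('t2','s2'):
    d=load(n+'.pkl');c=d['color'][228:230] if 0 else d['color']
    u,v=proj(d,[.5932,-.0041,.097]);print(n,u,v,c[int(v),int(u)],c[int(v)+8,int(u)])
E
```

```text
(0,) [ 0.47144507 -0.2799692 ] 20.84945268669921 0.4441302551703392
(1,) [ 0.4715807  -0.27991259] 20.343170796944428 0.29440430034693266
(0, 1) [ 0.47143764 -0.27988381] 20.536194404567677 0.7402343518630499
12.6 [ 0.5318 -0.0186  0.1612] yhead 17.64 z [-5.e-04  2.e-04 -1.e+00] q [ 0.02  0.7  -0.12  1.93  0.16  0.52  0.1 ] F [0.2 0.1 0.2] 0.3532276522793421
t2 322.74994482399427 184.01616342412606 [161 163 166] [160 160 168]
s2 370.64888796511894 230.22599532982343 [126 130 137] [73 72 74][ WARN:0@0.642] global loadsave.cpp:1063 imwrite_ Unsupported depth image for selected encoder is fallbacked to CV_8U.
```

>>> {"op": "drive_tool", "data": {
  "commands": [
    {"dx": -0.0144, "dy": -0.0086, "dz": 0, "wx": 0, "wy": 0, "wz": -0.05, "claw": 0.4}
  ]
}}

```text
clock: 12.75
tool_pos: [0.5289, -0.0322, 0.1613]
eef_rot: [0.565, 0.825, 0.001, -0.0]
contact_force: [-0.8, 0.1, 0.5]
opening: 0.395
```

```bash
python3 - <<'E'
from h import *
h=np.radians(17.64+2.865);x=np.array([-np.sin(h),np.cos(h)]);y=np.array([np.cos(h),np.sin(h)])
h0=np.radians(17.64);p=np.array([.5318,-.0186])-.0144*np.array([-np.sin(h0),np.cos(h0)])-.0086*np.array([np.cos(h0),np.sin(h0)])
d=np.array([.4714,-.2799])-p;print(d@x,d@y)
E
```

```text
-0.209634844979463 -0.13879469749993562
```

>>> {"op": "drive_tool", "data": {
  "commands": [
    {"dx": -0.035, "dy": -0.023, "dz": 0, "wx": 0, "wy": 0, "wz": 0, "claw": 0.4},
    {"dx": -0.035, "dy": -0.023, "dz": 0, "wx": 0, "wy": 0, "wz": 0, "claw": 0.4},
    {"dx": -0.035, "dy": -0.023, "dz": 0, "wx": 0, "wy": 0, "wz": 0, "claw": 0.4},
    {"dx": -0.035, "dy": -0.023, "dz": 0, "wx": 0, "wy": 0, "wz": 0, "claw": 0.4},
    {"dx": -0.035, "dy": -0.023, "dz": 0, "wx": 0, "wy": 0, "wz": 0, "claw": 0.4},
    {"dx": -0.0345, "dy": -0.024, "dz": 0, "wx": 0, "wy": 0, "wz": 0, "claw": 0.4},
    {"dx": 0, "dy": 0, "dz": 0.03, "wx": 0, "wy": 0, "wz": 0, "claw": 0.4},
    {"dx": 0, "dy": 0, "dz": 0.04, "wx": 0, "wy": 0, "wz": 0, "claw": 0.4},
    {"dx": 0, "dy": 0, "dz": 0.02, "wx": 0, "wy": 0, "wz": 0, "claw": 0.4},
    {"dx": 0, "dy": 0, "dz": 0, "wx": 0, "wy": 0, "wz": 0, "claw": 0.4},
    {"dx": 0, "dy": 0, "dz": 0, "wx": 0, "wy": 0, "wz": 0, "claw": 0.4}
  ]
}}

```text
clock: 13.85
tool_pos: [0.473, -0.2801, 0.0714]
eef_rot: [0.567, 0.824, 0.0, -0.0]
contact_force: [0.7, 0.2, -0.1]
opening: 0.397
```

```bash
python3 cap.py side s5;python3 - <<'E'
from h import *
s=load('s5.pkl');p=s['T'][:3,3];print(((np.array([.4714,-.2799,.021])-p)@s['T'][:3,:3]).round(4))
E
```

```text
13.85 [ 0.473  -0.2801  0.0714] yhead 20.88 z [-2.e-04  4.e-04 -1.e+00] q [ 0.54  0.87 -0.15  1.92  0.31  0.37  0.52] F [ 0.7  0.2 -0.1] 0.397299413889414
[ 0.0007 -0.0014  0.0504]
```

>>> {"op": "drive_tool", "data": {
  "commands": [
    {"dx": 0.0007, "dy": -0.0014, "dz": 0.02, "wx": 0, "wy": 0, "wz": 0.006, "claw": 0.4},
    {"dx": 0, "dy": 0, "dz": 0.02, "wx": 0, "wy": 0, "wz": 0, "claw": 0.4},
    {"dx": 0, "dy": 0, "dz": 0.009, "wx": 0, "wy": 0, "wz": 0, "claw": 0.4},
    {"dx": 0, "dy": 0, "dz": 0, "wx": 0, "wy": 0, "wz": 0, "claw": 0.4},
    {"dx": 0, "dy": 0, "dz": 0, "wx": 0, "wy": 0, "wz": 0, "claw": 0},
    {"dx": 0, "dy": 0, "dz": 0, "wx": 0, "wy": 0, "wz": 0, "claw": 0},
    {"dx": 0, "dy": 0, "dz": 0, "wx": 0, "wy": 0, "wz": 0, "claw": 0},
    {"dx": 0, "dy": 0, "dz": 0, "wx": 0, "wy": 0, "wz": 0, "claw": 0},
    {"dx": 0, "dy": 0, "dz": 0, "wx": 0, "wy": 0, "wz": 0, "claw": 0}
  ],
  "grip_force": 50
}}

```text
clock: 14.8
tool_pos: [0.4719, -0.2803, 0.023]
eef_rot: [0.57, 0.822, 0.0, 0.001]
contact_force: [-0.1, 1.4, 5.9]
opening: 0.134
```

```bash
python3 cap.py side s6
```

```text
14.8 [ 0.4719 -0.2803  0.023 ] yhead 20.47 z [ 1.4e-03 -6.0e-04 -1.0e+00] q [ 0.52  0.95 -0.11  1.93  0.33  0.27  0.49] F [-0.1  1.4  5.9] 0.1342585993524516
```

>>> {"op": "drive_tool", "data": {
  "commands": [
    {"dx": 0, "dy": 0, "dz": -0.015, "wx": 0, "wy": 0, "wz": 0, "claw": 0},
    {"dx": 0, "dy": 0, "dz": -0.03, "wx": 0, "wy": 0, "wz": 0, "claw": 0},
    {"dx": 0, "dy": 0, "dz": -0.04, "wx": 0, "wy": 0, "wz": 0, "claw": 0},
    {"dx": 0, "dy": 0, "dz": -0.04, "wx": 0, "wy": 0, "wz": 0, "claw": 0},
    {"dx": 0, "dy": 0, "dz": -0.04, "wx": 0, "wy": 0, "wz": 0, "claw": 0},
    {"dx": 0, "dy": 0, "dz": 0, "wx": 0.06, "wy": 0, "wz": 0.068, "claw": 0},
    {"dx": 0, "dy": 0, "dz": 0, "wx": 0.06, "wy": 0, "wz": 0.069, "claw": 0},
    {"dx": 0, "dy": 0, "dz": 0, "wx": 0, "wy": 0, "wz": 0, "claw": 0},
    {"dx": 0, "dy": 0, "dz": 0, "wx": 0, "wy": 0, "wz": 0, "claw": 0}
  ]
}}

```text
clock: 15.75
tool_pos: [0.471, -0.2797, 0.1873]
eef_rot: [0.623, 0.78, -0.049, -0.034]
contact_force: [-0.4, 0.1, -1.8]
opening: 0.133
```

```bash
python3 cap.py side s7; python3 - <<'E'
from fit import *
def rc(d,x,y,rad,zs,roi,S=8):
    u0,v0,u1,v1=roi;m=np.zeros(((v1-v0)*S,(u1-u0)*S),np.uint8)
    for z in zs:
        q=np.array([proj(d,(x+rad*np.cos(a),y+rad*np.sin(a),z)) for a in th]);cv2.fillPoly(m,[np.round((q+.5-[u0,v0])*S).astype(int)],255)
    return cv2.resize(m,(u1-u0,v1-v0),interpolation=cv2.INTER_AREA)/255.
V=[(load('t2.pkl'),(250,120,395,247)),(load('s2.pkl'),(290,190,450,315))]
M=[mask(*v) for v in V]
for idx in((0,),(1,),(0,1)):
    f=lambda p:sum(np.abs(rc(V[i][0],p[0]/100,p[1]/100,.14,(.016,.010),V[i][1])-M[i]).sum()/M[i].sum() for i in idx)
    o=minimize(f,[59.3,-.4],method='Nelder-Mead',options=dict(initial_simplex=[[59.3,-.4],[60,-.4],[59.3,.4]]));print('deck',idx,o.x/100,o.fun)
for n in ('top0.pkl','t2.pkl','side0.pkl','s2.pkl'):
    d=load(n);u,v=proj(d,[.5935,-.0041,.097]);S=12;u0,v0=int(u)-14,int(v)-14
    c=d['color'][v0:v0+29,u0:u0+29].astype(float);b=c[...,2]-c[...,0]
    g=c.mean(2);mm=((b>3)&(g>110)).astype(np.uint8);mm=cv2.morphologyEx(mm,cv2.MORPH_OPEN,np.ones((3,3),np.uint8))
    ys,xs=np.nonzero(mm);print(n,len(xs),xs.min(),xs.max(),ys.min(),ys.max(),at(d,u0+xs.mean(),v0+ys.mean(),.097))
E
```

```text
15.75 [ 0.471  -0.2797  0.1873] yhead 12.69 z [-0.1145 -0.0337 -0.9929] q [ 0.49  0.71 -0.14  1.79  0.24  0.76  0.42] F [-0.4  0.1 -1.8] 0.13298268138988367
deck (0,) [ 0.58968198 -0.0025414 ] 2.3242279486923745
deck (1,) [0.59790653 0.00805251] 1.5879716991960624
deck (0, 1) [0.59314059 0.00155   ] 3.951800725247805
top0.pkl 243 6 23 6 23 [ 0.5937 -0.0029  0.097 ]
t2.pkl 247 6 22 7 23 [ 0.5932 -0.0027  0.097 ]
side0.pkl 192 6 23 8 20 [ 0.5942 -0.0031  0.097 ]
s2.pkl 203 6 24 8 20 [ 0.5941 -0.0031  0.097 ]
```

```bash
cat > plan.py <<'E'
from h import *
C=np.array([.5938,-.003]);U=np.radians(12.5)
def pose(Ex,Ez,th,ey=0,off=(0,.075,.021)):
    Z=R.from_euler('z',U); # cover frame: x along u; tilt about y
    Rc=(Z*R.from_euler('y',np.radians(th))).as_matrix()
    Rt=np.c_[Rc[:,1],Rc[:,0],-Rc[:,2]]
    E=np.r_[C,0]+np.array([np.cos(U),np.sin(U),0])*Ex/1e3+np.array([-np.sin(U),np.cos(U),0])*ey/1e3;E[2]=Ez/1e3
    T=np.eye(4);T[:3,:3]=Rt;T[:3,3]=E-Rt@np.array(off);return T
def rows(T0,T1,n,w=None):
    """rows from T0 to T1 in n equal steps"""
    out=[];T=T0.copy();r01=R.from_matrix(T0[:3,:3].T@T1[:3,:3]).as_rotvec()
    for i in range(1,n+1):
        Tn=np.eye(4);Tn[:3,:3]=T0[:3,:3]@R.from_rotvec(r01*i/n).as_matrix();Tn[:3,3]=T0[:3,3]+(T1[:3,3]-T0[:3,3])*i/n
        print('d',((Tn[:3,3]-T[:3,3])@T[:3,:3]).round(4),'w',(r01/n).round(4));T=Tn
def eye(T,off=(0,.075,.021)):
    e=T[:3,:3]@np.array(off)+T[:3,3];v=e[:2]-C
    Rc=T[:3,:3];return 'Ex %.1f Ey %.1f Ez %.1f'%(1e3*(v@[np.cos(U),np.sin(U)]),1e3*(v@[-np.sin(U),np.cos(U)]),1e3*e[2]),'tilt %.1f roll %.1f head %.2f'%(np.degrees(np.arcsin(-Rc[2,1])),np.degrees(np.arcsin(Rc[2,0])),np.degrees(np.arctan2(Rc[1,1],Rc[0,1])))
E
python3 - <<'E'
from plan import *
from plant import r
s=r.get_state();T=tool(s);print(eye(T),T[:3,3]);
T1=pose(9,140,30);print(T1[:3,3]);rows(T,T1,9)
E
```

```text
('Ex -108.5 Ey -243.8 Ez 157.3', 'tilt 6.9 roll -0.4 head 12.64') [ 0.47044072 -0.28006602  0.18710308]
[ 0.54942549 -0.01283759  0.19568653]
d [ 0.027   0.0148 -0.003 ] w [0.0448 0.0009 0.0001]
d [ 0.027   0.0147 -0.0036] w [0.0448 0.0009 0.0001]
d [ 0.027   0.0145 -0.0042] w [0.0448 0.0009 0.0001]
d [ 0.027   0.0143 -0.0048] w [0.0448 0.0009 0.0001]
d [ 0.0271  0.0141 -0.0055] w [0.0448 0.0009 0.0001]
d [ 0.0271  0.0138 -0.0061] w [0.0448 0.0009 0.0001]
d [ 0.0271  0.0135 -0.0066] w [0.0448 0.0009 0.0001]
d [ 0.0271  0.0132 -0.0072] w [0.0448 0.0009 0.0001]
d [ 0.0271  0.0129 -0.0078] w [0.0448 0.0009 0.0001]
```

>>> {"op": "drive_tool", "data": {
  "commands": [
    {"dx": 0.027, "dy": 0.0148, "dz": -0.003, "wx": 0.0448, "wy": 0.0009, "wz": 0, "claw": 0},
    {"dx": 0.027, "dy": 0.0147, "dz": -0.0036, "wx": 0.0448, "wy": 0.0009, "wz": 0, "claw": 0},
    {"dx": 0.027, "dy": 0.0145, "dz": -0.0042, "wx": 0.0448, "wy": 0.0009, "wz": 0, "claw": 0},
    {"dx": 0.027, "dy": 0.0143, "dz": -0.0048, "wx": 0.0448, "wy": 0.0009, "wz": 0, "claw": 0},
    {"dx": 0.0271, "dy": 0.0141, "dz": -0.0055, "wx": 0.0448, "wy": 0.0009, "wz": 0, "claw": 0},
    {"dx": 0.0271, "dy": 0.0138, "dz": -0.0061, "wx": 0.0448, "wy": 0.0009, "wz": 0, "claw": 0},
    {"dx": 0.0271, "dy": 0.0135, "dz": -0.0066, "wx": 0.0448, "wy": 0.0009, "wz": 0, "claw": 0},
    {"dx": 0.0271, "dy": 0.0132, "dz": -0.0072, "wx": 0.0448, "wy": 0.0009, "wz": 0, "claw": 0},
    {"dx": 0.0271, "dy": 0.0129, "dz": -0.0078, "wx": 0.0448, "wy": 0.0009, "wz": 0, "claw": 0},
    {"dx": 0, "dy": 0, "dz": 0, "wx": 0, "wy": 0, "wz": 0, "claw": 0},
    {"dx": 0, "dy": 0, "dz": 0, "wx": 0, "wy": 0, "wz": 0, "claw": 0},
    {"dx": 0, "dy": 0, "dz": 0, "wx": 0, "wy": 0, "wz": 0, "claw": 0}
  ]
}}

```text
clock: 17.0
tool_pos: [0.5499, -0.015, 0.1957]
eef_rot: [0.606, 0.752, -0.202, -0.162]
contact_force: [-0.1, 0.3, -1.5]
opening: 0.134
```

```bash
python3 cap.py side s8; python3 - <<'E'
from plan import *
from fit import disc,fr,eye as ey
s=load('s8.pkl');T=s['T'];print(eye(T))
im=cv2.resize(s['color'][130:310,250:460],None,fx=3.3,fy=3.3,interpolation=cv2.INTER_CUBIC)[:,:,::-1].copy()
for P in(fr,ey):
  for z in (.004,):
    q=[(proj(s,(T@np.r_[p[1],p[0],.023-z,1])[:3])+.5-[250,130])*3.3 for p in P]
    cv2.polylines(im,[np.round(q).astype(int)],True,(0,0,255),1)
a=np.linspace(0,6.28,60);q=[(proj(s,(C[0]+.021*np.cos(t),C[1]+.021*np.sin(t),.097))+.5-[250,130])*3.3 for t in a]
cv2.polylines(im,[np.round(q).astype(int)],True,(0,255,0),1)
cv2.imwrite('pics/z8.png',im)
E
```

```text
17.0 [ 0.5499 -0.015   0.1957] yhead 12.31 z [-0.488  -0.1086 -0.8661] q [-0.05  0.9  -0.1   1.38  0.13  1.38  0.03] F [-0.1  0.3 -1.5] 0.1343316541794666
('Ex 8.9 Ey -2.5 Ez 140.0', 'tilt 30.0 roll -0.1 head 12.31')
```

View pics/z8.png

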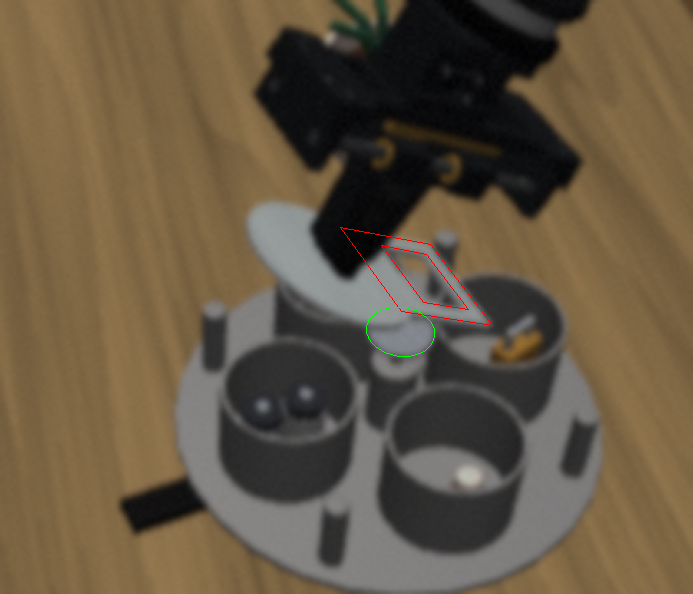

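The picture confirms the model: the predicted eye outline (red) lies on the plate's frame at (440,275) and the head circle (green) on the stud head at (402,332). Both cells stand in the aligned bin at (263,410) and (305,400).

```bash
python3 - <<'E'
from plan import *
from plant import r
T=tool(r.get_state());print(eye(T));rows(T,pose(9,98,30),6)
E
```

```text
('Ex 9.0 Ey -2.6 Ez 140.2', 'tilt 30.0 roll -0.1 head 12.28')
d [0.0004 0.0035 0.0061] w [ 0.      0.     -0.0005]
d [0.0004 0.0035 0.0061] w [ 0.      0.     -0.0005]
d [0.0004 0.0035 0.0061] w [ 0.      0.     -0.0005]
d [0.0004 0.0035 0.0061] w [ 0.      0.     -0.0005]
d [0.0004 0.0035 0.0061] w [ 0.      0.     -0.0005]
d [0.0004 0.0035 0.0061] w [ 0.      0.     -0.0005]
```

>>> {"op": "drive_tool", "data": {
  "commands": [
    {"dx": 0.0004, "dy": 0.0035, "dz": 0.0061, "wx": 0, "wy": 0, "wz": -0.0005, "claw": 0},
    {"dx": 0.0004, "dy": 0.0035, "dz": 0.0061, "wx": 0, "wy": 0, "wz": -0.0005, "claw": 0},
    {"dx": 0.0004, "dy": 0.0035, "dz": 0.0061, "wx": 0, "wy": 0, "wz": -0.0005, "claw": 0},
    {"dx": 0.0004, "dy": 0.0035, "dz": 0.0061, "wx": 0, "wy": 0, "wz": -0.0005, "claw": 0},
    {"dx": 0.0004, "dy": 0.0035, "dz": 0.0061, "wx": 0, "wy": 0, "wz": -0.0005, "claw": 0},
    {"dx": 0.0004, "dy": 0.0035, "dz": 0.0061, "wx": 0, "wy": 0, "wz": -0.0005, "claw": 0},
    {"dx": 0, "dy": 0, "dz": 0, "wx": 0, "wy": 0, "wz": 0, "claw": 0},
    {"dx": 0, "dy": 0, "dz": 0, "wx": 0, "wy": 0, "wz": 0, "claw": 0}
  ]
}}

```text
clock: 17.85
tool_pos: [0.5499, -0.0105, 0.1534]
eef_rot: [0.604, 0.754, -0.202, -0.162]
contact_force: [-0.5, 0.1, -1.3]
opening: 0.134
```

```bash
python3 cap.py side s9; python3 - <<'E'
from plan import *
T=load('s9.pkl')['T'];print(eye(T));rows(T,pose(-7.5,98,30),6)
E
```

```text
17.85 [ 0.5499 -0.0105  0.1534] yhead 12.67 z [-0.4877 -0.1085 -0.8663] q [-0.05  0.96 -0.1   1.4   0.13  1.31  0.02] F [-0.5  0.1 -1.3] 0.1343184170033309
('Ex 10.0 Ey 2.3 Ez 97.8', 'tilt 30.0 roll 0.1 head 12.67')
d [-0.0004 -0.0025  0.0014] w [0.0001 0.0001 0.0004]
d [-0.0004 -0.0025  0.0014] w [0.0001 0.0001 0.0004]
d [-0.0004 -0.0025  0.0014] w [0.0001 0.0001 0.0004]
d [-0.0004 -0.0025  0.0014] w [0.0001 0.0001 0.0004]
d [-0.0004 -0.0025  0.0014] w [0.0001 0.0001 0.0004]
d [-0.0004 -0.0025  0.0014] w [0.0001 0.0001 0.0004]
```

>>> {"op": "drive_tool", "data": {
  "commands": [
    {"dx": -0.0003, "dy": -0.0025, "dz": 0.0014, "wx": 0, "wy": 0, "wz": 0, "claw": 0},
    {"dx": -0.0003, "dy": -0.0025, "dz": 0.0014, "wx": 0, "wy": 0, "wz": 0, "claw": 0},
    {"dx": -0.0003, "dy": -0.0025, "dz": 0.0014, "wx": 0, "wy": 0, "wz": 0, "claw": 0},
    {"dx": -0.0003, "dy": -0.0025, "dz": 0.0014, "wx": 0, "wy": 0, "wz": 0, "claw": 0},
    {"dx": -0.0003, "dy": -0.0025, "dz": 0.0014, "wx": 0, "wy": 0, "wz": 0, "claw": 0},
    {"dx": -0.0003, "dy": -0.0025, "dz": 0.0014, "wx": 0, "wy": 0, "wz": 0, "claw": 0},
    {"dx": 0, "dy": 0, "dz": 0, "wx": 0, "wy": 0, "wz": 0, "claw": 0},
    {"dx": 0, "dy": 0, "dz": 0, "wx": 0, "wy": 0, "wz": 0, "claw": 0}
  ]
}}

```text
clock: 18.7
tool_pos: [0.5335, -0.0161, 0.1538]
eef_rot: [0.604, 0.754, -0.201, -0.162]
contact_force: [0.7, 0.0, -2.0]
opening: 0.134
```

```bash
python3 cap.py side s10; python3 - <<'E'
from plan import *
s=load('s10.pkl');T=s['T'];print(eye(T));rows(T,pose(-7.5,91.5,15),4);rows(pose(-7.5,91.5,15),pose(-7.5,85.5,0),4)
cv2.imwrite('pics/z10.png',cv2.resize(s['color'][160:310,270:430],(640,600),interpolation=cv2.INTER_CUBIC)[:,:,::-1])
E
```

```text
18.7 [ 0.5335 -0.0161  0.1538] yhead 12.66 z [-0.4873 -0.1083 -0.8665] q [-0.04  0.93 -0.1   1.46  0.13  1.27  0.02] F [ 0.7  0.  -2. ] 0.13351714242605436
('Ex -7.2 Ey 0.5 Ez 98.1', 'tilt 29.9 roll 0.1 head 12.66')
d [-0.0001  0.      0.0065] w [-0.0652 -0.      0.0006]
d [-0.0001 -0.0004  0.0065] w [-0.0652 -0.      0.0006]
d [-0.0001 -0.0008  0.0064] w [-0.0652 -0.      0.0006]
d [-0.0001 -0.0012  0.0064] w [-0.0652 -0.      0.0006]
d [-0.     -0.0003  0.0065] w [-0.0654  0.      0.    ]
d [ 0.     -0.0008  0.0064] w [-0.0654  0.      0.    ]
d [ 0.     -0.0012  0.0064] w [-0.0654  0.      0.    ]
d [-0.     -0.0016  0.0063] w [-0.0654  0.      0.    ]
```

View pics/z10.png

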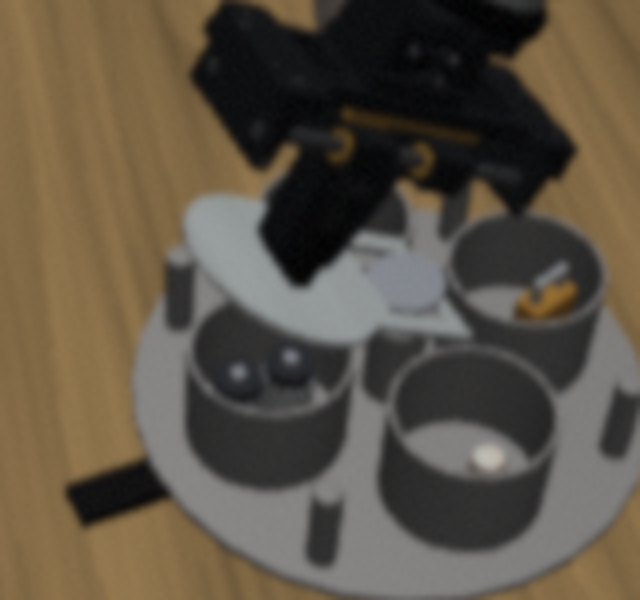

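The head (405,280) now shows above the frame with the far bar beneath it, and there is no contact force. Next I level the plate in two halves.

>>> {"op": "drive_tool", "data": {
  "commands": [
    {"dx": -0.0001, "dy": 0, "dz": 0.0065, "wx": -0.0652, "wy": 0, "wz": 0.0006, "claw": 0},
    {"dx": -0.0001, "dy": -0.0004, "dz": 0.0065, "wx": -0.0652, "wy": 0, "wz": 0.0006, "claw": 0},
    {"dx": -0.0001, "dy": -0.0008, "dz": 0.0064, "wx": -0.0652, "wy": 0, "wz": 0.0006, "claw": 0},
    {"dx": -0.0001, "dy": -0.0012, "dz": 0.0064, "wx": -0.0652, "wy": 0, "wz": 0.0006, "claw": 0},
    {"dx": 0, "dy": 0, "dz": 0, "wx": 0, "wy": 0, "wz": 0, "claw": 0},
    {"dx": 0, "dy": 0, "dz": 0, "wx": 0, "wy": 0, "wz": 0, "claw": 0}
  ]
}}

```text
clock: 19.35
tool_pos: [0.5214, -0.0192, 0.1315]
eef_rot: [0.621, 0.773, -0.102, -0.082]
contact_force: [0.6, 0.4, -0.8]
opening: 0.134
```

```bash
python3 cap.py side s11; python3 - <<'E'
from plan import *
s=load('s11.pkl');T=s['T'];print(eye(T));rows(T,pose(-7.5,85.5,0),4)
E
```

```text
19.35 [ 0.5214 -0.0192  0.1315] yhead 12.5 z [-0.2535 -0.0562 -0.9657] q [-0.01  0.83 -0.12  1.75  0.16  0.84 -0.  ] F [ 0.6  0.4 -0.8] 0.1337354498529461
('Ex -7.2 Ey -0.1 Ez 91.7', 'tilt 15.0 roll 0.0 head 12.50')
d [ 0.     -0.0004  0.0066] w [-0.0657  0.      0.    ]
d [ 0.     -0.0008  0.0065] w [-0.0657  0.      0.    ]
d [ 0.     -0.0012  0.0065] w [-0.0657  0.      0.    ]
d [ 0.     -0.0017  0.0064] w [-0.0657  0.      0.    ]
```

>>> {"op": "drive_tool", "data": {
  "commands": [
    {"dx": 0, "dy": -0.0004, "dz": 0.0066, "wx": -0.0657, "wy": 0, "wz": 0, "claw": 0},
    {"dx": 0, "dy": -0.0008, "dz": 0.0065, "wx": -0.0657, "wy": 0, "wz": 0, "claw": 0},
    {"dx": 0, "dy": -0.0012, "dz": 0.0065, "wx": -0.0657, "wy": 0, "wz": 0, "claw": 0},
    {"dx": 0, "dy": -0.0017, "dz": 0.0064, "wx": -0.0657, "wy": 0, "wz": 0, "claw": 0},
    {"dx": 0, "dy": 0, "dz": 0, "wx": 0, "wy": 0, "wz": 0, "claw": 0},
    {"dx": 0, "dy": 0, "dz": 0, "wx": 0, "wy": 0, "wz": 0, "claw": 0}
  ]
}}

```text
clock: 20.0
tool_pos: [0.514, -0.0208, 0.1061]
eef_rot: [0.626, 0.78, -0.0, 0.0]
contact_force: [0.4, 0.7, -1.1]
opening: 0.131
```

```bash
python3 cap.py side s12; python3 - <<'E'
from plan import *
s=load('s12.pkl');T=s['T'];print(eye(T));rows(T,pose(0,82,0),3);rows(pose(0,82,0),pose(0,79,0),2)
E
```

```text
20.0 [ 0.514  -0.0208  0.1061] yhead 12.52 z [ 1.e-04 -1.e-04 -1.e+00] q [ 0.01  0.78 -0.1   2.02  0.21  0.35 -0.04] F [ 0.4  0.7 -1.1] 0.13141690353642388
('Ex -6.8 Ey -0.1 Ez 85.1', 'tilt -0.0 roll -0.0 head 12.52')
d [0.     0.0023 0.001 ] w [0.     0.     0.0001]
d [0.     0.0023 0.001 ] w [0.     0.     0.0001]
d [0.     0.0023 0.001 ] w [0.     0.     0.0001]
d [0.     0.     0.0015] w [0. 0. 0.]
d [0.     0.     0.0015] w [0. 0. 0.]
```

>>> {"op": "drive_tool", "data": {
  "commands": [
    {"dx": 0, "dy": 0.0023, "dz": 0.001, "wx": 0, "wy": 0, "wz": 0, "claw": 0},
    {"dx": 0, "dy": 0.0023, "dz": 0.001, "wx": 0, "wy": 0, "wz": 0, "claw": 0},
    {"dx": 0, "dy": 0.0023, "dz": 0.001, "wx": 0, "wy": 0, "wz": 0, "claw": 0},
    {"dx": 0, "dy": 0, "dz": 0.001, "wx": 0, "wy": 0, "wz": 0, "claw": 0},
    {"dx": 0, "dy": 0, "dz": 0.001, "wx": 0, "wy": 0, "wz": 0, "claw": 0},
    {"dx": 0, "dy": 0, "dz": 0, "wx": 0, "wy": 0, "wz": 0, "claw": 0},
    {"dx": 0, "dy": 0, "dz": 0, "wx": 0, "wy": 0, "wz": 0, "claw": 0}
  ]
}}

```text
clock: 20.75
tool_pos: [0.5195, -0.0196, 0.1011]
eef_rot: [0.626, 0.78, 0.0, 0.0]
contact_force: [0.1, -0.0, -1.5]
opening: 0.132
```

```bash
python3 cap.py side s13; python3 - <<'E'
from plan import *
s=load('s13.pkl');T=s['T'];print(eye(T))
g=T[:3,3];print('disc minus bin centre',(g[:2]-C+.075*np.array([np.cos(U),np.sin(U)])).round(4))
cv2.imwrite('pics/z13.png',cv2.resize(s['color'][160:310,270:430],(640,600),interpolation=cv2.INTER_CUBIC)[:,:,::-1])
E
```

```text
20.75 [ 0.5195 -0.0196  0.1011] yhead 12.5 z [ 4.e-04  1.e-04 -1.e+00] q [ 0.01  0.79 -0.1   2.    0.21  0.35 -0.04] F [ 0.1 -0.  -1.5] 0.13246272161111203
('Ex -1.1 Ey -0.1 Ez 80.1', 'tilt -0.0 roll 0.0 head 12.50')
disc minus bin centre [-0.0011 -0.0004]
```

View pics/z13.png

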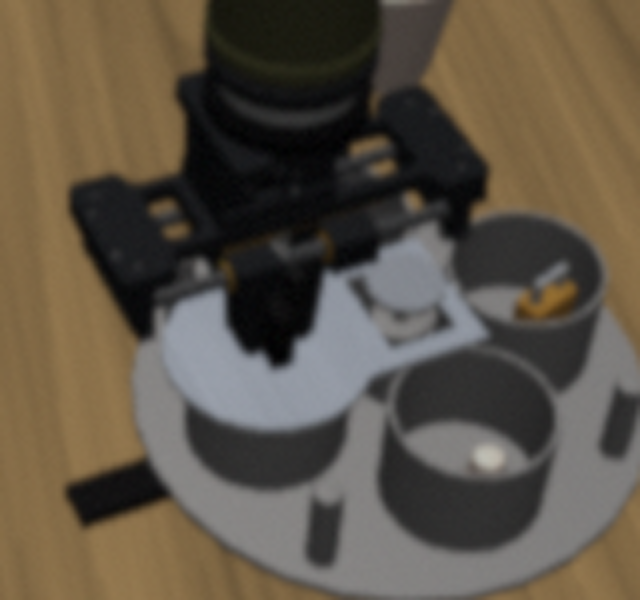

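The plate is level with its eye under the head (410,280) and the disc over the bin. I'll shift it 1 mm, lower it to touch and open a little.

>>> {"op": "drive_tool", "data": {
  "commands": [
    {"dx": 0, "dy": 0.001, "dz": 0.0005, "wx": 0, "wy": 0, "wz": 0, "claw": 0},
    {"dx": 0, "dy": 0, "dz": 0.0006, "wx": 0, "wy": 0, "wz": 0, "claw": 0},
    {"dx": 0, "dy": 0, "dz": 0.0005, "wx": 0, "wy": 0, "wz": 0, "claw": 0},
    {"dx": 0, "dy": 0, "dz": 0, "wx": 0, "wy": 0, "wz": 0, "claw": 0},
    {"dx": 0, "dy": 0, "dz": 0, "wx": 0, "wy": 0, "wz": 0, "claw": 0}
  ]
}}

```text
clock: 21.3
tool_pos: [0.5209, -0.0193, 0.1]
eef_rot: [0.626, 0.78, 0.001, 0.001]
contact_force: [-0.8, -0.1, 4.7]
opening: 0.13
```

Contact at 4.7 N with the TCP at z = 0.100, which puts the plate's underside at 77 mm. Now I release.

>>> {"op": "drive_tool", "data": {
  "commands": [
    {"dx": 0, "dy": 0, "dz": 0, "wx": 0, "wy": 0, "wz": 0, "claw": 0.2},
    {"dx": 0, "dy": 0, "dz": 0, "wx": 0, "wy": 0, "wz": 0, "claw": 0.27},
    {"dx": 0, "dy": 0, "dz": 0, "wx": 0, "wy": 0, "wz": 0, "claw": 0.3},
    {"dx": 0, "dy": 0, "dz": 0, "wx": 0, "wy": 0, "wz": 0, "claw": 0.3},
    {"dx": 0, "dy": 0, "dz": -0.01, "wx": 0, "wy": 0, "wz": 0, "claw": 0.3},
    {"dx": 0, "dy": 0, "dz": -0.03, "wx": 0, "wy": 0, "wz": 0, "claw": 0.3},
    {"dx": 0, "dy": 0, "dz": -0.04, "wx": 0, "wy": 0, "wz": 0, "claw": 0.3},
    {"dx": 0, "dy": 0, "dz": -0.04, "wx": 0, "wy": 0, "wz": 0, "claw": 0.3},
    {"dx": -0.04, "dy": -0.01, "dz": 0, "wx": 0, "wy": 0, "wz": 0, "claw": 0.3},
    {"dx": -0.04, "dy": -0.01, "dz": 0, "wx": 0, "wy": 0, "wz": 0, "claw": 0.3},
    {"dx": -0.04, "dy": -0.01, "dz": 0, "wx": 0, "wy": 0, "wz": 0, "claw": 0.3},
    {"dx": -0.04, "dy": -0.01, "dz": 0, "wx": 0, "wy": 0, "wz": 0, "claw": 0.3}
  ]
}}

```text
clock: 22.5
tool_pos: [0.5159, -0.1858, 0.2204]
eef_rot: [0.626, 0.78, 0.0, 0.001]
contact_force: [-0.2, 0.7, 0.1]
opening: 0.296
```

>>> {"op": "drive_tool", "data": {
  "commands": [
    {"dx": -0.04, "dy": -0.01, "dz": 0, "wx": 0, "wy": 0, "wz": 0, "claw": 0.3},
    {"dx": -0.04, "dy": -0.01, "dz": 0, "wx": 0, "wy": 0, "wz": 0, "claw": 0.3},
    {"dx": -0.04, "dy": -0.01, "dz": 0, "wx": 0, "wy": 0, "wz": 0, "claw": 0.3},
    {"dx": 0, "dy": 0, "dz": 0, "wx": 0, "wy": 0, "wz": 0, "claw": 0.3}
  ]
}}

```text
clock: 22.9
tool_pos: [0.5105, -0.3161, 0.2199]
eef_rot: [0.63, 0.777, -0.002, 0.002]
contact_force: [-0.4, -0.5, 0.3]
opening: 0.296
```

```bash
python3 cap.py side s14; python3 cap.py top t14; python3 - <<'E'
from plan import *
from fit import disc,fr,eye as ey
for T,(u0,v0,u1,v1),n in((load('t14.pkl'),(255,125,390,275),'a'),(load('s14.pkl'),(280,170,440,310),'b')):
    k=400/(u1-u0);im=cv2.resize(T['color'][v0:v1,u0:u1],None,fx=k,fy=k,interpolation=cv2.INTER_CUBIC)[:,:,::-1].copy()
    P=pose(0,79,0)
    for S in(disc,fr,ey):
        q=[(proj(T,(P@np.r_[p[1],p[0],.019,1])[:3])+.5-[u0,v0])*k for p in S]
        cv2.polylines(im,[np.round(q).astype(int)],True,(0,0,255),1)
    globals()[n]=im
h=max(a.shape[0],b.shape[0]);o=np.zeros((h,800,3),np.uint8);o[:a.shape[0],:400]=a;o[:b.shape[0],400:]=b
cv2.imwrite('pics/z14.png',o)
E
```

```text
22.9 [ 0.5105 -0.3161  0.2199] yhead 11.9 z [ 3.0e-04 -5.4e-03 -1.0e+00] q [ 0.6   0.69 -0.21  1.68  0.2   0.79  0.5 ] F [-0.4 -0.5  0.3] 0.2958755159955831
22.95 [ 0.5114 -0.3118  0.2198] yhead 12.13 z [ 6.0e-04 -1.9e-03 -1.0e+00] q [ 0.59  0.69 -0.21  1.68  0.19  0.79  0.5 ] F [ 0.5  0.2 -0.1] 0.2990890899094642
```

View pics/z14.png

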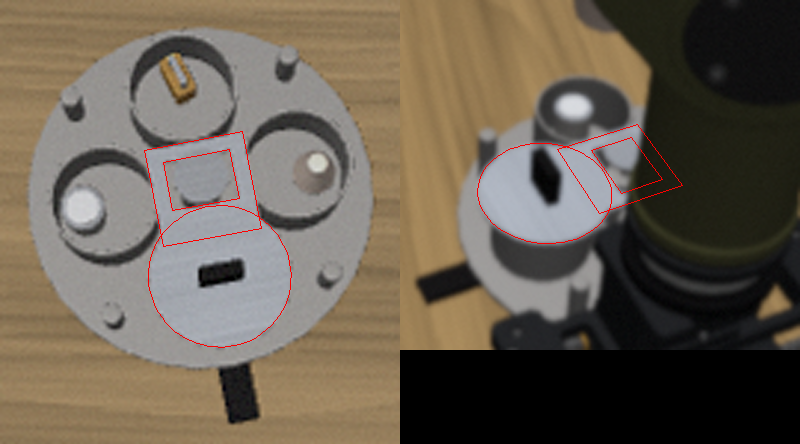

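The cover sits on the predicted outline in both views, with the eye centred under the head and in line with the tongue at (238,395). The other bins' contents are in place, so I'll hand in.

```bash
python3 -c "
from plant import r
print(r.finish_job())"
```

```text
the job is handed in; nothing more can be done
None
```

The job is done and handed in at about 23 s of the 72 s allowed. No verdict is reported back.

- **Organiser:** I pinched a finger post and turned the deck about 120° anticlockwise. The bin holding the old battery now lines up with the pointer tongue to within about 1°.
- **Battery:** The loose cell stands in that bin, inward of the old one. A picture taken before covering showed both upright.
- **Cover:** I tilted the plate 30°, passed the eye round the stud head without contact, levelled it and set it down. It touched at 4.7 N with its underside at 77 mm, which is rim height.

**Last checks:** In the final top and side pictures the cover lies on the outline predicted for a centred, flat plate, with the eye under the head. In the side picture the arm hid part of the frame. The bulb, bike light and padlock are still in their bins. I never took the arm near the pot, jar or blue look-alike, but I did not measure them again.

**What failed or disagreed:**
- The first move was refused because its rows lacked some fields, and nothing moved.
- A fit of the deck's outline gave no usable centre. I used the stud head's position instead, on which four views agreed within about 1 mm.
- The bin's angle came out as 193.3° from the posts and 192.3° from the gripper's pose, against 192.3–193° for the tongue.

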